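# Lock the tube cradle onto the frame fixture

### The arm

A 6-joint arm with a two-finger parallel gripper is mounted at the origin on the work surface. World frame = base frame: x ahead of the robot, y to its left, z up, the work surface at z = 0. Lengths are in mm, angles in rad, forces in N, time in s.
With the tool pointing down it reaches from about 350 to 775 mm from the base axis. Payload 7.3 kg.
Tool frame: the origin (TCP) lies on the mounting face of the last link; the fingertips stand 178 mm ahead of it and the grasp point (between the pads) lies 159 mm ahead of it; z points along the fingers, y is the line along which they close (so a half turn about z gives the same grasp; the last joint's range is limited). The gripper opens to 92 mm and grips with 3 to 60 N. Pads are 19 mm wide; open, the fingers measure 130 mm over their backs; the gripper's body (75 mm by 190 mm) begins 47 mm behind the grasp point.
Start: joints at [1.062, 0.342, 1.524, -0, 1.275, -0.146], TCP at [186.298, 490.837, 404.741] pointing down, gripper open.
Joint ranges: [-2.53, 2.53], [-0.77, 2.02], [0.04, 2.7], [-1, 4.14], [0.28, 2.66], [-3.11, 3.11]. Speed limits (rad/s): [2.57, 2.57, 3.14, 3.14, 3.14, 3.14].

### API

Orientations are given as [roll, pitch, yaw] about the fixed x, y, z axes, in that order (R = Rz(yaw) Ry(pitch) Rx(roll)).
In Python, from plant import bot gives the robot as it stands.
- The arm moves only by the tool shift_gripper, called as a command line: name --argument value ..., lists and objects as JSON in quotes. Schema: {"type":"object","properties":{"rows":{"type":"array","items":{"type":"number"},"minItems":5,"maxItems":25},"only":{"type":"string"},"quiet":{"type":"boolean"},"lines":{"type":"string"}},"required":["rows"],"additionalProperties":false}. rows is one flat list of numbers that holds 1 to 5 rows one after another, with no inner brackets; each row has 5 numbers: the finger opening in mm, then dx, dy, dz in mm, then a turn about the tool's z in rad; each row is the pose to reach, as a shift and turn from the pose commanded when the call began, along the tool's axes at that moment; what a row does not reach only later rows make up. A row lasts 1/8 s, in which the tool goes at most 62.5 mm and 0.188 rad, less where a joint would pass 70% of its speed; a pose out of reach is approached as far as the arm can. The fingers move at their own pace and stop on an object; the grip force is fixed at half the most. Time passes only in rows, so rows that do not move let the fingers close. The tool returns the time, the measured TCP pose, the force, the opening and the grip force at its end. only (a regular expression) keeps the lines of the reply that match it, lines (a string "A,B") keeps lines A to B, and quiet returns only ok. Input that does not fit is refused with a message, and nothing moves.
- bot.get_obs(): the state, without advancing time (a new reading comes with each control period).
- bot.capture(name): name is "scene" or "top"; returns a dict with "color" (480x640x3 uint8, red, green, blue), "K" (3x3 intrinsics, pixels), "k1" (the pictures are not rectified: a ray, as slopes to the right and down, at radius r is drawn at 1 + k1 r^2 times it, then the intrinsics apply), "R" (3x3) and "t" (3): a world point X has camera coordinates R X + t. Camera axes: x right, y down, z forward; pixel columns grow to the right and rows downward; lengths in mm; the calibration is good to about 2 mm. A picture is of the moment at which its call begins. There is no depth.
- bot.close_job(): hands the job in; it is judged then, once.
The state is a dict: "time": time; "joint_positions": joint angles; "dq": joint speeds; "tau": joint torques, N m; "tool_pos": TCP position; "tcp_rot": TCP orientation; "contact_force": force on the tool from outside, world axes, zero at the start; "moment": the same for the moment, N m; "grip_width": finger opening in mm; "finger_force": force on a finger pad.
Only numpy, scipy, OpenCV 4.12 (cv2) and the standard library are available. Lean on these libraries where they do the work, as an engineer would, in place of code of your own. Each camera call takes 0.05 s, during which the arm holds its last target. There are 200 camera calls.

### The job

Fit the keyhole-slotted tube cradle onto the green bench fixture: pick it up by its orange block, lower it flat over both screw heads with its nose towards the red catch, then slide it fully home so that its own nose lifts the catch and the catch drops in behind the nose bar. Do not touch the red catch with the gripper or arm, leave the other things where they are, and let go of the cradle at the end.

Things in the scene. Friction and masses are not known exactly. Their poses are not given: they have to be found in the camera images.
- plate: loose tube cradle, about 0.4 kg: aluminium plate 192 x 80 x 6 mm lying flat, with an orange grip block. It slides easily on the fixture if not pressed down. Origin: at the plate's underside, below the block's centre; z up, x towards the nose. It reaches from x = -84 to +108 mm, y = -40 to +40
- grip (a point): middle of the cradle's orange block, 30 mm above the plate's underside. The block is 32 mm along x, 30 mm across y (grip it across y) and stands from z = 6 to 46 mm of the cradle
- entry_rear (a point): centre of the rear keyhole's wide entry, at x = -32, y = 0 mm of the cradle, on its underside. Entries are 24 mm across; from each a slot 13 mm wide runs towards -x, and its closed end stops a screw 32 mm behind the entry's centre
- entry_front (a point): the same for the front keyhole, at x = +60, y = 0 mm of the cradle
- nose (a point): middle of the top of the cradle's nose bar, at x = 92, z = 10 mm. The bar runs from x = 90 to 94 mm, 10 mm high, with a 30 degree slope down before it to x = 108; behind it is a window in the plate (x = 76 to 90, y = -15 to 15 mm) for the catch's hook
- fixture: green steel base plate fixed to the bench, 250 x 100 x 15 mm, reaching from x = -100 to +150 mm of its origin, which lies on the bench under the seat. Its x axis points from the screws to the red catch and is the direction in which the cradle slides home
- seat (a point): point on the fixture's top face, 15 mm above the bench, axes like the fixture's: the cradle's origin lies here, axes in line, when it is fully home; the screws are in the keyhole entries when the cradle's origin is 32 mm short of it (at x = -32 mm)
- screw_rear (a point): centre of the top of the rear screw's head, at x = -64 mm on the fixture. Both screws: shank 9 mm, head 18 mm across, 5 mm thick, with its underside 8 mm and its top 13 mm above the fixture's top face
- screw_front (a point): centre of the top of the front screw's head, at x = 28 mm on the fixture
- catch: red hinged gravity catch, 24 mm wide, 0.12 kg, no spring. Origin on its hinge, at x = 130 mm on the fixture, 7 mm above the top face; from there an arm reaches back over the place of the nose, 22 mm high in all; its hook ends at x = 82.5 mm, 6.5 mm in front of the nose when the screws are centred in the entries. A push towards +x by the nose lifts it (a few N)
- catch_tip (a point): underside of the catch's hook, 45 mm behind the hinge: 3 mm above the fixture's top face when the catch is down, 10 mm while it rides on the nose bar. With the cradle home the hook stands down in the window, 2.5 mm behind the nose bar
- headset_ring: loose bystander: short steel ring, 48 mm across, 30 mm tall, standing on the bench; origin at the centre of its underside
- flux_jar: loose bystander: closed amber glass jar, 44 mm across, 60 mm tall; origin at the centre of its underside
- hammer: loose bystander: hammer lying on the bench to the left
- spanner: loose bystander: spanner lying on the bench to the right

How it is judged:
By the outcome, as a careful person would: the job done as asked, in the order asked, and still so for the second after the job is handed in, with the robot touching nothing.
It also fails if it takes over 48 s, if anything falls off the work surface, if the arm or the gripper's body presses on something with over 40 N, if the wrist force passes 120 N, or if a joint passes its speed limit or range.

## Working session

There is one attempt and no reset: what is moved stays moved. The work goes in short steps, Python scripts to look and compute and a tool call to move; the robot and the scene stay as the last step left them, time stands still between calls to the robot, and variables do not carry over. Pictures are saved under pics/ and viewed, at most 10 in all, crops included, and the job is handed in when it is done.

```bash
ls; mkdir -p pics
```

Run:
```python
from plant import bot
import cv2
for n in("scene","top"):
    c=bot.capture(n); cv2.imwrite(f"pics/{n}0.png",c["color"][:,:,::-1]); print(n,c["K"],c["k1"],c["R"],c["t"])
o=bot.get_obs();print(o)
```

```text
pics
plant.py
scene [[447.27631868   0.         321.83820365]
 [  0.         447.27631868 237.89809117]
 [  0.           0.           1.        ]] -0.019003359664598082 [[ 0.80653121  0.59100935  0.01467501]
 [ 0.48125455 -0.64193053 -0.59692483]
 [-0.34336782  0.48850092 -0.80216295]] [-462.80138975 -230.43543164 1229.38804468]
top [[603.7499712    0.         325.92767182]
 [  0.         603.7499712  244.37144111]
 [  0.           0.           1.        ]] -0.05622614263121775 [[-0.0073176  -0.99995631  0.00581567]
 [-0.98753249  0.00631191 -0.15728873]
 [ 0.15724515 -0.00689414 -0.98753554]] [   2.07415467  588.70424824 1594.21763582]
{'time': 0.1, 'joint_positions': array([ 1.06199980e+00,  3.42664136e-01,  1.52491240e+00,  1.75983325e-05,
        1.27539870e+00, -1.45992595e-01]), 'dq': array([-0.0011662 , -0.00148418, -0.0022006 ,  0.0001874 , -0.0010199 ,
        0.00223736]), 'tau': array([ 2.28843135e-03, -4.32001591e+01, -2.44694424e+01,  7.20617571e-02,
        5.26789168e-02, -4.98799568e-05]), 'tool_pos': array([186.23768591, 490.73400909, 404.11170598]), 'tcp_rot': array([-3.14022722e+00, -2.17781178e-04,  2.77878344e+00]), 'contact_force': array([-0.14751221,  0.78577856,  0.18857698]), 'moment': array([ 0.04785994, -0.01997232,  0.10146898]), 'finger_force': 0.0, 'grip_width': 91.7623946010297}
```

View pics/scene0.png

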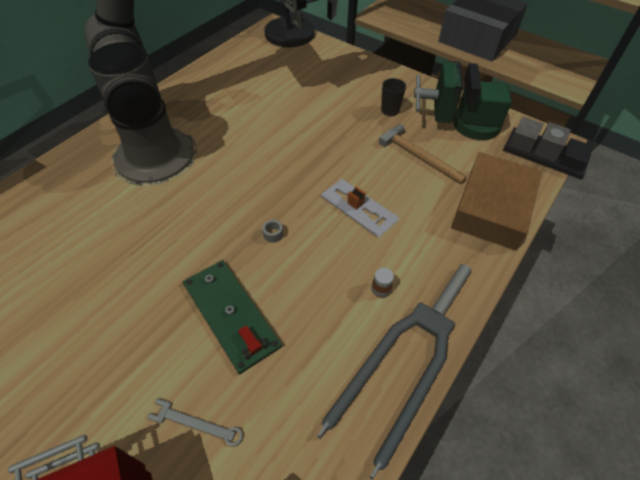

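View pics/top0.png

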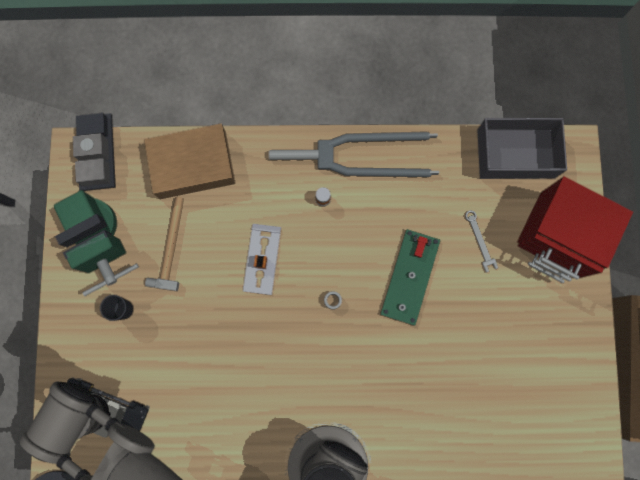

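The overview shows the cradle at top-image (262,260), the fixture at (410,277) with its catch at (420,246), the ring at (333,300) and the jar at (322,197). I'll zoom in on the two parts next.

Run:
```python
import cv2,numpy as np
t=cv2.imread("pics/top0.png");s=cv2.imread("pics/scene0.png")
a=cv2.resize(t[215:305,225:295],None,fx=5.5,fy=5.5,interpolation=cv2.INTER_CUBIC)
b=cv2.resize(t[222:332,370:450],None,fx=4.5,fy=4.5,interpolation=cv2.INTER_CUBIC)
im=np.zeros((500,790,3),np.uint8); im[:a.shape[0],:a.shape[1]]=a; im[:b.shape[0],400:400+b.shape[1]]=b
cv2.imwrite("pics/crop1.png",im)
a=cv2.resize(s[170:245,310:410],None,fx=4,fy=4,interpolation=cv2.INTER_CUBIC)
b=cv2.resize(s[255:380,175:290],None,fx=3.4,fy=3.4,interpolation=cv2.INTER_CUBIC)
im=np.zeros((430,800,3),np.uint8); im[:a.shape[0],:a.shape[1]]=a; im[:b.shape[0],405:405+b.shape[1]]=b
cv2.imwrite("pics/crop2.png",im)
```

```text
(no output)
```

View pics/crop1.png

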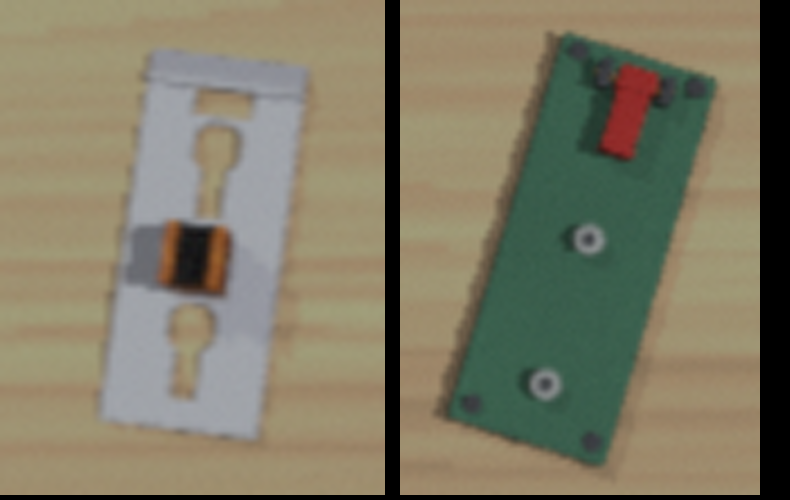

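View pics/crop2.png

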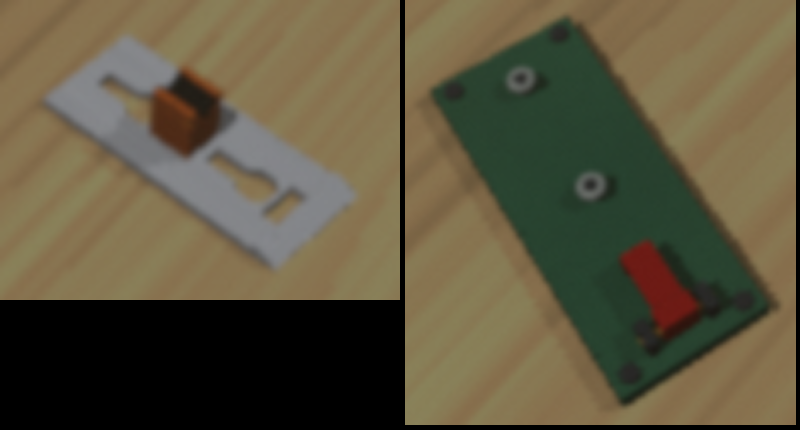

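The cradle's nose points away from the robot (image up), the same way as the catch end of the fixture. The screws show in crop 1 at (588,239) and (545,384), and the keyhole entries at (218,149) and (190,330). I'll fit poses from these points in both views.

Create h.py:
```python
import numpy as np
from scipy.optimize import least_squares
def proj(c,X):
    p=np.asarray(X,float)@c["R"].T+c["t"]; s=p[:,:2]/p[:,2:]
    s=s*(1+c["k1"]*(s**2).sum(1,keepdims=True))
    return s*c["K"][0,0]+c["K"][:2,2]
def place(q,P):
    c,s=np.cos(q[2]),np.sin(q[2]); P=np.asarray(P,float)
    return np.c_[q[0]+c*P[:,0]-s*P[:,1],q[1]+s*P[:,0]+c*P[:,1],P[:,2]]
def fit(obs,z=0,q0=(500,0,0)):   # obs: list of (cam, P, px)
    f=lambda q:np.concatenate([(proj(c,place(q,np.add(P,[0,0,z])))-u).ravel() for c,P,u in obs])
    r=least_squares(f,q0,loss="soft_l1"); return r.x,np.round(r.fun,1)
def unc(pts,s,off): return (np.array(pts,float)+.5)/s-.5+off
```

Run:
```python
from plant import bot
from h import *
T=bot.capture("top");S=bot.capture("scene")
PP=[[108,40,2],[108,-40,2],[-84,-40,6],[-84,40,6],[60,0,6],[-32,0,6]]
pt=unc([(152,50),(308,68),(256,437),(101,417),(218,149),(190,330)],5.5,(225,215))
ps=unc([(355,196),(275,268),(44,100),(127,36)],4,(310,170))
FP=[[150,50,15],[150,-50,15],[-100,-50,15],[-100,50,15],[28,0,28],[-64,0,28]]
ft=unc([(562-400,33),(716-400,78),(603-400,465),(449-400,417),(188,239),(145,384)],4.5,(370,222))
fs=unc([(775-405,305),(622-405,403),(433-405,92),(569-405,17),(591-405,185),(521-405,79)],3.4,(175,255))
for n,P,a,b in(("plate",PP,pt,ps),("fix",FP,ft,fs)):
    for nm,o in(("top",[(T,P,a)]),("scene",[(S,P[:len(b)],b)]),("both",[(T,P,a),(S,P[:len(b)],b)])):
        q,r=fit(o); print(n,nm,np.round(q,3),r.tolist())
```

```text
plate top [544.696 177.991  81.553] [0.2, -0.3, 0.0, -0.2, 0.1, 0.5, -0.4, 0.6, -0.2, -0.1, 0.3, -0.4]
plate scene [545.897 180.668 326.599] [0.5, -0.0, 0.0, 0.6, -0.4, -0.3, -0.2, -0.5]
plate both [545.371 178.915 125.536] [-0.2, -0.6, -0.4, -0.5, -0.2, 0.3, -0.8, 0.4, -0.6, -0.4, 0.0, -0.7, -0.0, 0.3, -0.5, 1.0, -1.0, 0.0, -0.7, -0.2]
fix top [ 4.79520e+02 -2.26259e+02 -3.11000e-01] [-0.0, -0.6, 0.1, -0.0, 0.4, 0.4, -0.5, 0.1, -0.1, 0.0, 0.1, 0.0]
fix scene [ 482.764 -223.964 -496.686] [-0.5, 0.2, 0.4, -0.1, -0.9, -0.6, -0.1, -0.5, 0.5, 0.5, 0.4, 0.4]
fix both [ 481.406 -224.866    5.971] [-0.5, -1.3, -0.3, -0.6, -0.2, -0.3, -1.1, -0.6, -0.6, -0.7, -0.5, -0.7, -1.3, 0.0, -0.3, -0.2, -1.7, -0.5, -0.9, -0.5, -0.2, 0.4, -0.4, 0.4]
```

Add to h.py:
```python
from scipy.spatial.transform import Rotation as Ro
def go(o,xyz,yaw):  # shift in tool axes and turn to reach TCP xyz, plate yaw (tool x along -plate x)
    R=Ro.from_euler("xyz",o["tcp_rot"]).as_matrix(); d=R.T@(np.array(xyz)-o["tool_pos"])
    w=(o["tcp_rot"][2]-(yaw+np.pi)+np.pi/2)%np.pi-np.pi/2
    return np.round(d,1),round(w,4),np.round(o["tcp_rot"],4)
```

Run:
```python
from plant import bot
from h import *
print(go(bot.get_obs(),[545.4,178.9,290],-.128))
```

```text
(array([-446.5, -164. ,  114.4]), np.float64(-0.2348), array([-3.1407e+00, -1.0000e-04,  2.7788e+00]))
```

shift_gripper --rows '[92,-60,-22,15,-0.03,92,-120,-44,30,-0.06,92,-178,-66,46,-0.09,92,-223,-82,57,-0.12,92,-223,-82,57,-0.12]'

```text
time: 0.82
tool_pos: [368.0, 332.7, 346.6]
tcp_rot: [-3.14, -0.001, 2.894]
contact_force: [0.4, 0.1, -0.4]
grip_width: 91.4
finger_force: 0.0
```

shift_gripper --rows '[92,-60,-22,15,-0.03,92,-120,-44,30,-0.06,92,-178,-66,46,-0.09,92,-223,-82,57,-0.115,92,-223,-82,57,-0.115]'

```text
time: 1.45
tool_pos: [564.3, 200.4, 289.3]
tcp_rot: [-3.141, -0.001, 3.01]
contact_force: [-1.2, 0.9, 0.2]
grip_width: 92.1
finger_force: 0.0
```

```bash
python3 -c "
from plant import bot
from h import *
o=bot.get_obs();print(o['joint_positions']);print(go(o,[545.4,178.9,189.5],-.128))"
```

```text
[ 2.13271672e-01  5.82762476e-01  1.46695024e+00 -1.46466215e-04
  1.09296628e+00 -1.22619373e+00]
(array([ 15.8, -23.7,  99.8]), np.float64(-0.0033), array([-3.1411e+00, -1.0000e-03,  3.0103e+00]))
```

shift_gripper --rows '[92,15.8,-23.7,0,-0.003,92,15.8,-23.7,0,-0.003,92,15.8,-23.7,40,-0.003,92,15.8,-23.7,40,-0.003,92,15.8,-23.7,40,-0.003]'

```text
time: 2.08
tool_pos: [543.9, 181.4, 251.8]
tcp_rot: [3.141, 0.001, 3.018]
contact_force: [0.1, 0.1, -0.8]
grip_width: 91.7
finger_force: 0.0
```

```bash
python3 -c "
from plant import bot
from h import *
import cv2
o=bot.get_obs();print(go(o,[545.4,178.9,189.5],-.128))
a=bot.capture('scene')['color'][120:260,280:440,::-1];cv2.imwrite('pics/g1.png',cv2.resize(a,None,fx=4,fy=4,interpolation=2))"
```

```text
(array([-1.7, -2.3, 62.3]), np.float64(0.0041), array([3.1410e+00, 1.2000e-03, 3.0177e+00]))
```

View pics/g1.png

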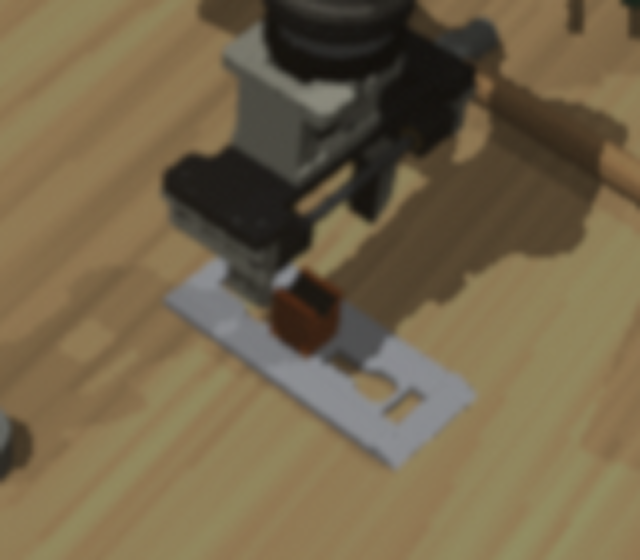

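The open fingers straddle the orange block, which is at about (305,312) in the crop. I'll go down and grip.

shift_gripper --rows '[92,-1.2,-1.8,31,0.002,92,-1.2,-1.8,60,0.002,92,-1.2,-1.8,62,0.002,92,-1.2,-1.8,62,0.002]'

```text
time: 2.62
tool_pos: [545.3, 178.7, 190.1]
tcp_rot: [3.141, 0.002, 3.015]
contact_force: [0.0, -0.3, 0.3]
grip_width: 92.2
finger_force: 0.0
```

```bash
python3 -c "
from plant import bot
from h import *
o=bot.get_obs();print(o['tool_pos'],go(o,[545.4,178.9,189.5],-.128))"
```

```text
[545.31168315 178.67188519 190.14728514] (array([-0.1,  0.2,  0.6]), np.float64(0.0013), array([3.1409e+00, 2.0000e-03, 3.0149e+00]))
```

shift_gripper --rows '[20,0,0,0,0,20,0,0,0,0,20,0,0,0,0,20,0,0,0,0,20,0,0,0,0]'

```text
time: 3.25
tool_pos: [544.7, 178.4, 188.7]
tcp_rot: [3.142, 0.0, 3.015]
contact_force: [0.1, -0.2, -0.3]
grip_width: 46.5
finger_force: 0.0
```

shift_gripper --rows '[20,0,0,0,0,20,0,0,0,0,20,0,0,0,0,20,0,0,0,0,20,0,0,0,0]'

```text
time: 3.88
tool_pos: [544.7, 178.5, 188.7]
tcp_rot: [3.141, 0.0, 3.015]
contact_force: [0.1, 0.9, -1.0]
grip_width: 29.8
finger_force: 30.0
```

shift_gripper --rows '[20,0,0,-10,0,20,0,0,-50,0,20,0,0,-100,0,20,0,0,-100,0,20,0,0,-100,0]'

```text
time: 4.5
tool_pos: [544.2, 178.2, 288.2]
tcp_rot: [-3.141, -0.001, 3.015]
contact_force: [-0.4, 0.2, -4.3]
grip_width: 29.4
finger_force: 30.0
```

```bash
python3 -c "
from plant import bot
from h import *
o=bot.get_obs();q=place([481.4,-224.9,-.312],[[-32,0,290]])[0];print(q,go(o,q,-.312))"
```

```text
[ 450.94491045 -215.07719385  290.        ] (array([  42.7, -401.9,   -1.6]), np.float64(0.1851), array([-3.1411e+00, -1.4000e-03,  3.0147e+00]))
```

shift_gripper --rows '[20,4,-40,0,0.02,20,8,-85,0,0.04,20,13,-130,0,0.06,20,18,-175,0,0.08,20,21,-200,0,0.093]'

```text
time: 5.12
tool_pos: [497.4, -19.1, 286.9]
tcp_rot: [-3.141, -0.004, 2.92]
contact_force: [0.7, -1.0, -2.5]
grip_width: 29.5
finger_force: 30.0
```

shift_gripper --rows '[20,1,-40,0,0.02,20,2,-85,0,0.04,20,3,-130,0,0.06,20,4,-175,0,0.08,20,4,-195,0,0.092]'

```text
time: 5.75
tool_pos: [451.0, -208.6, 287.0]
tcp_rot: [3.141, -0.004, 2.827]
contact_force: [0.2, 0.2, -3.4]
grip_width: 29.9
finger_force: 30.0
```

shift_gripper --rows '[20,0,0,0,0,20,0,0,0,0]'

```text
time: 6.0
tool_pos: [451.9, -206.0, 287.6]
tcp_rot: [3.14, -0.003, 2.83]
contact_force: [0.7, 0.0, -4.3]
grip_width: 29.8
finger_force: 30.0
```

```bash
python3 -c "
from plant import bot
from h import *
o=bot.get_obs();q=place([481.4,-224.9,-.312],[[-32,0,290]])[0];print(q,go(o,q,-.312))"
```

```text
[ 450.94491045 -215.07719385  290.        ] (array([-1.8, -8.9, -2.4]), np.float64(0.0004), array([ 3.1405e+00, -2.6000e-03,  2.8300e+00]))
```

shift_gripper --rows '[20,-1.8,-8.9,0,0,20,-1.8,-8.9,15,0,20,-1.8,-8.9,45,0,20,-1.8,-8.9,56,0,20,-1.8,-8.9,56,0]'

```text
time: 6.62
tool_pos: [451.0, -215.5, 231.8]
tcp_rot: [3.141, -0.002, 2.83]
contact_force: [0.2, -0.5, -3.1]
grip_width: 29.8
finger_force: 30.0
```

shift_gripper --rows '[20,0,0,0,0,20,0,0,0,0]'

```text
time: 6.88
tool_pos: [451.4, -215.9, 233.5]
tcp_rot: [-3.141, 0.002, 2.83]
contact_force: [0.2, 0.8, -4.3]
grip_width: 29.5
finger_force: 30.0
```

Run:
```python
from plant import bot
from h import *
import cv2
o=bot.get_obs();q=place([481.4,-224.9,-.312],[[-32,0,229]])[0];print(o['tool_pos'],go(o,q,-.312))
t=bot.capture('top')['color'][...,::-1];s=bot.capture('scene')['color'][...,::-1]
cv2.imwrite('pics/t2.png',t);cv2.imwrite('pics/s2.png',s)
a=cv2.resize(t[222:332,365:455],None,fx=4.4,fy=4.4,interpolation=2)
b=cv2.resize(s[245:380,170:290],None,fx=3.3,fy=3.3,interpolation=2)
im=np.zeros((490,800,3),np.uint8);im[:a.shape[0],:a.shape[1]]=a;im[:b.shape[0],400:400+b.shape[1]]=b
cv2.imwrite('pics/c3.png',im)
```

```text
[ 451.42320534 -215.92996249  233.51478015] (array([0.7, 0.7, 4.5]), np.float64(0.0003), array([-3.1412e+00,  1.7000e-03,  2.8299e+00]))
```

View pics/c3.png

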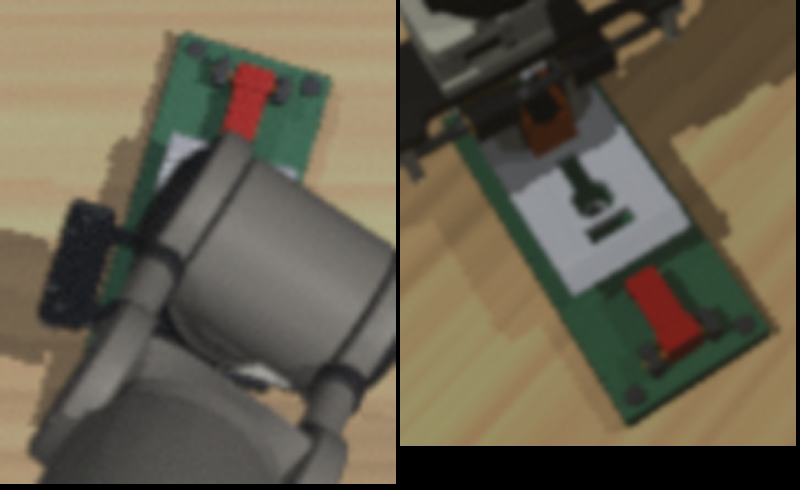

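The scene crop shows the front entry at about (592,192) with the screw visible through it. I'll overlay the predicted outlines to check the alignment.

Run:
```python
from plant import bot
from h import *
import cv2
s=cv2.imread('pics/s2.png');S=bot.capture('scene');T=bot.capture('top')
f=9;x0,y0=205,262;w,h=85,62
im=cv2.resize(s[y0:y0+h,x0:x0+w],None,fx=f,fy=f,interpolation=2)
th=np.linspace(0,2*np.pi,40)
def dr(q,P,col):
    u=(proj(S,place(q,P))-[x0,y0]+.5)*f-.5
    cv2.polylines(im,[np.round(u).astype(int)],True,col,1)
circ=lambda x,r,z:np.c_[x+r*np.cos(th),r*np.sin(th),0*th+z]
F=(482.76,-223.96,-.313); dr(F,circ(28,9,28),(0,0,255))
z=44.5; q=(451.4,-215.9,-.312)
dr(q,circ(60,12,z+6),(0,255,255)); dr(q,[[76,-15,z+6],[90,-15,z+6],[90,15,z+6],[76,15,z+6]],(0,255,255))
dr(q,[[-84,-40,z+6],[108,-40,z+2],[108,40,z+2],[-84,40,z+6]],(0,255,255))
cv2.imwrite('pics/c4.png',im)
```

```text
(no output)
```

View pics/c4.png

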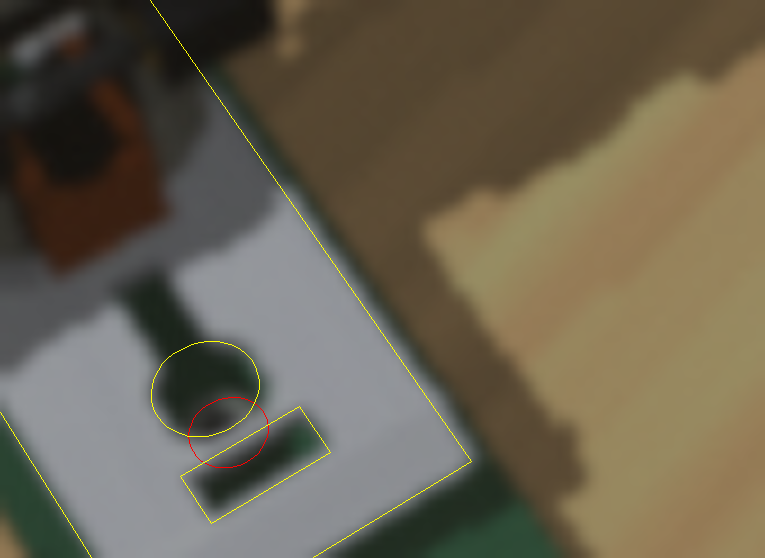

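shift_gripper --rows '[20,1.3,-0.6,6,0,20,1.3,-0.6,13,0,20,1.3,-0.6,13,0,20,1.3,-0.6,13,0]'

```text
time: 7.58
tool_pos: [449.8, -216.0, 219.6]
tcp_rot: [3.141, -0.0, 2.83]
contact_force: [-0.2, -0.3, -3.4]
grip_width: 30.0
finger_force: 30.0
```

Run:
```python
from plant import bot
from h import *
import cv2
o=bot.get_obs();print(o['tool_pos'],o['tcp_rot'],o['contact_force'])
S=bot.capture('scene');T=bot.capture('top'); print(bot.get_obs()['tool_pos'])
z=o['tool_pos'][2]-188.7; yw=o['tcp_rot'][2]-np.pi
th=np.linspace(0,2*np.pi,40)
circ=lambda x,r,z:np.c_[x+r*np.cos(th),r*np.sin(th),0*th+z]
def view(c,x0,y0,w,h,f,F,off):
    im=cv2.resize(c['color'][y0:y0+h,x0:x0+w,::-1],None,fx=f,fy=f,interpolation=2)
    def dr(q,P,col):
        u=(proj(c,place(q,P))-[x0,y0]+.5)*f-.5
        cv2.polylines(im,[np.round(u).astype(int)],True,col,1)
    q=(o['tool_pos'][0]+off[0],o['tool_pos'][1]+off[1],yw)
    dr(F,circ(28,9,28),(0,0,255)); dr(F,[[82.5,-12,20],[82.5,12,20],[82.5,12,20]],(255,0,0))
    dr(q,circ(60,12,z+6),(0,255,255)); dr(q,circ(60,12,z),(0,160,0))
    dr(q,[[76,-15,z+6],[90,-15,z+6],[90,15,z+6],[76,15,z+6]],(0,255,255))
    dr(q,[[-84,-40,z+6],[108,-40,z+2],[108,40,z+2],[-84,40,z+6]],(0,255,255))
    return im
a=view(S,205,268,60,60,9,(482.76,-223.96,-.313),(1.2,2.2))
b=view(T,395,230,43,60,6,(479.5,-226.26,-.311),(0,-.5))
im=np.zeros((540,800,3),np.uint8);im[:a.shape[0],:a.shape[1]]=a;im[:b.shape[0],541:541+b.shape[1]]=b[:,:259]
cv2.imwrite('pics/c5.png',im)
```

```text
[ 449.77257156 -215.98471444  219.56228426] [ 3.14141296e+00 -2.02720880e-04  2.82974969e+00] [-0.24595036 -0.27296526 -3.42545464]
[ 449.82599295 -216.01561752  219.77917591]
```

View pics/c5.png

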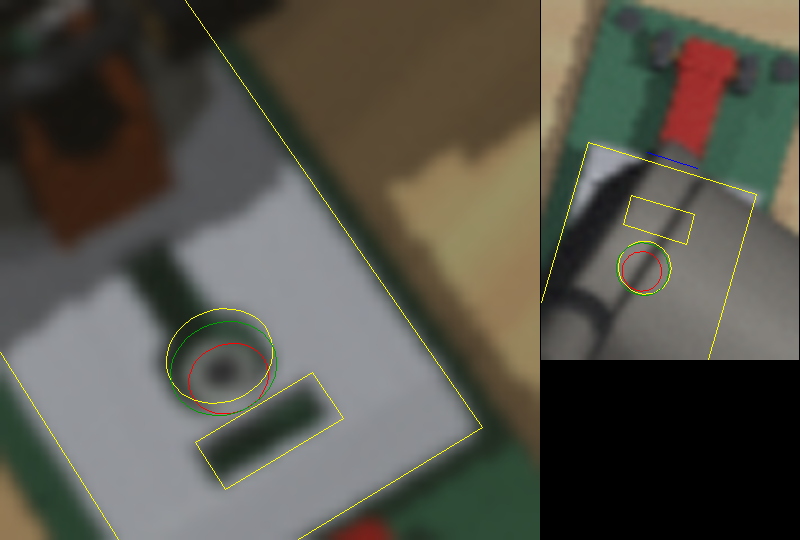

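The nose stands clear of the catch. Through the front entry the screw socket is at crop (222,372), and the entry's lower rim should be centred near (219,376) once lowered. I'll shift it slightly and lower it gently.

shift_gripper --rows '[20,0.5,0.7,0,0,20,0.5,0.7,2,0,20,0.5,0.7,5,0,20,0.5,0.7,8,0,20,0.5,0.7,8,0]'

```text
time: 8.3
tool_pos: [449.4, -215.1, 211.3]
tcp_rot: [3.141, -0.001, 2.83]
contact_force: [-0.2, 1.1, -4.2]
grip_width: 29.9
finger_force: 30.0
```

shift_gripper --rows '[20,0,0,2,0,20,0,0,4,0,20,0,0,4,0,20,0,0,4,0]'

```text
time: 8.8
tool_pos: [449.5, -215.2, 207.7]
tcp_rot: [3.142, 0.0, 2.83]
contact_force: [-0.5, 0.3, -3.2]
grip_width: 29.8
finger_force: 30.0
```

shift_gripper --rows '[20,0,0,2,0,20,0,0,3,0,20,0,0,3,0]'

```text
time: 9.18
tool_pos: [449.4, -215.1, 204.6]
tcp_rot: [3.141, -0.0, 2.83]
contact_force: [-0.2, -0.5, -3.5]
grip_width: 29.8
finger_force: 30.0
```

shift_gripper --rows '[20,0,0,1,0,20,0,0,1,0,20,0,0,1,0]'

```text
time: 9.55
tool_pos: [449.5, -215.1, 203.7]
tcp_rot: [3.141, 0.0, 2.83]
contact_force: [0.1, -0.3, -3.3]
grip_width: 29.9
finger_force: 30.0
```

shift_gripper --rows '[20,0,0,0.4,0,20,0,0,0.4,0]'

```text
time: 9.8
tool_pos: [449.5, -215.1, 203.7]
tcp_rot: [-3.142, 0.0, 2.83]
contact_force: [-2.3, 1.2, 2.6]
grip_width: 29.9
finger_force: 30.0
```

shift_gripper --rows '[20,-2,0,0,0,20,-4,0,0,0,20,-6,0,0,0,20,-8,0,0,0,20,-8,0,0,0]'

```text
time: 10.42
tool_pos: [457.4, -217.7, 203.7]
tcp_rot: [-3.141, 0.001, 2.83]
contact_force: [-1.3, 0.6, 4.8]
grip_width: 30.2
finger_force: 30.0
```

shift_gripper --rows '[20,-2,0,-0.3,0,20,-4,0,-0.3,0,20,-6,0,-0.3,0,20,-8,0,-0.3,0,20,-8,0,-0.3,0]'

```text
time: 11.05
tool_pos: [465.0, -220.2, 203.7]
tcp_rot: [-3.142, 0.001, 2.83]
contact_force: [-1.0, 0.5, 3.6]
grip_width: 29.9
finger_force: 30.0
```

shift_gripper --rows '[20,-2,0,0,0,20,-4,0,0,0,20,-6,0,0,0,20,-8,0,0,0,20,-8,0,0,0]'

```text
time: 11.68
tool_pos: [472.5, -222.6, 203.7]
tcp_rot: [-3.142, 0.001, 2.83]
contact_force: [-1.5, 0.0, 4.9]
grip_width: 29.9
finger_force: 30.0
```

shift_gripper --rows '[20,-2,0,-0.3,0,20,-4,0,-0.3,0,20,-6,0,-0.3,0,20,-6,0,-0.3,0]'

```text
time: 12.18
tool_pos: [478.3, -224.4, 203.7]
tcp_rot: [3.142, 0.0, 2.83]
contact_force: [0.9, -0.6, -2.6]
grip_width: 29.8
finger_force: 30.0
```

shift_gripper --rows '[20,-1,0,0,0,20,-2,0,0,0,20,-2,0,0,0]'

```text
time: 12.55
tool_pos: [479.5, -224.8, 203.7]
tcp_rot: [3.141, -0.001, 2.83]
contact_force: [-3.6, 0.6, -0.3]
grip_width: 30.1
finger_force: 30.0
```

shift_gripper --rows '[20,-1,0,0,0,20,-1,0,0,0]'

```text
time: 12.8
tool_pos: [479.9, -224.9, 203.7]
tcp_rot: [3.141, -0.003, 2.83]
contact_force: [-6.7, 0.5, 2.5]
grip_width: 29.5
finger_force: 30.0
```

shift_gripper --rows '[20,-1.5,0,-0.2,0,20,-2.5,0,-0.2,0,20,-2.5,0,-0.2,0,20,-2.5,0,-0.2,0]'

```text
time: 13.3
tool_pos: [481.0, -225.3, 203.6]
tcp_rot: [3.141, -0.008, 2.83]
contact_force: [-15.1, 1.7, 7.2]
grip_width: 29.9
finger_force: 30.0
```

Run:
```python
from plant import bot
import cv2,numpy as np
s=bot.capture('scene')['color'][...,::-1];t=bot.capture('top')['color'][...,::-1]
a=cv2.resize(s[285:375,205:295],None,fx=6,fy=6,interpolation=2)
b=cv2.resize(t[225:285,390:440],None,fx=5,fy=5,interpolation=2)
im=np.zeros((540,800,3),np.uint8);im[:540,:540]=a;im[:300,545:795]=b;cv2.imwrite('pics/c6.png',im)
```

```text
(no output)
```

View pics/c6.png

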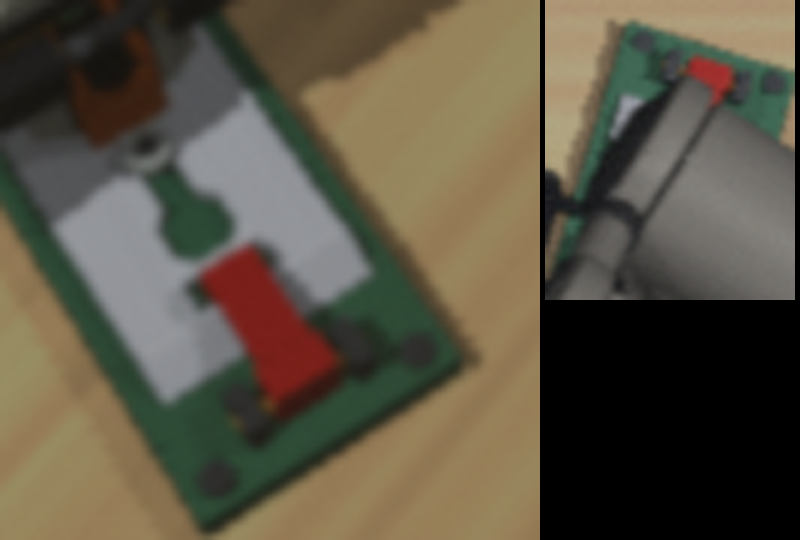

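The cradle is home: the front screw sits at the closed slot end at (150,150), and the catch hook is in the window at (240,270). I'll take the push off, open and lift.

shift_gripper --rows '[20,2,0,-0.2,0,20,3,0,-0.3,0,20,3,0,-0.3,0]'

```text
time: 13.78
tool_pos: [479.8, -224.8, 203.9]
tcp_rot: [3.141, -0.002, 2.83]
contact_force: [-5.7, 1.0, -2.6]
grip_width: 29.7
finger_force: 30.0
```

shift_gripper --rows '[92,0,0,0,0,92,0,0,0,0,92,0,0,0,0,92,0,0,0,0,92,0,0,0,0]'

```text
time: 14.4
tool_pos: [480.5, -225.1, 204.5]
tcp_rot: [3.142, 0.0, 2.83]
contact_force: [0.3, 0.1, 0.7]
grip_width: 75.1
finger_force: 0.0
```

shift_gripper --rows '[92,0,0,-5,0,92,0,0,-40,0,92,0,0,-90,0,92,0,0,-140,0,92,0,0,-140,0]'

```text
time: 15.02
tool_pos: [481.1, -225.5, 348.8]
tcp_rot: [-3.139, 0.009, 2.83]
contact_force: [-0.1, 0.0, 0.1]
grip_width: 91.8
finger_force: 0.0
```

shift_gripper --rows '[92,40,60,0,0,92,60,120,0,0,92,60,180,0,0,92,60,240,0,0,92,60,240,0,0]'

```text
time: 15.65
tool_pos: [497.0, 25.2, 343.5]
tcp_rot: [3.141, -0.001, 2.835]
contact_force: [0.0, -0.6, 0.1]
grip_width: 91.3
finger_force: 0.0
```

Run:
```python
from plant import bot
import cv2,numpy as np
s=bot.capture('scene')['color'][...,::-1];t=bot.capture('top')['color'][...,::-1]
a=cv2.resize(s[255:380,175:295],None,fx=4.2,fy=4.2,interpolation=2)
b=cv2.resize(t[180:335,220:450],None,fx=1.25,fy=1.25,interpolation=2)
im=np.zeros((530,800,3),np.uint8);im[:a.shape[0],:a.shape[1]]=a;im[:b.shape[0],508:508+b.shape[1]]=b;cv2.imwrite('pics/c7.png',im)
```

```text
(no output)
```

View pics/c7.png

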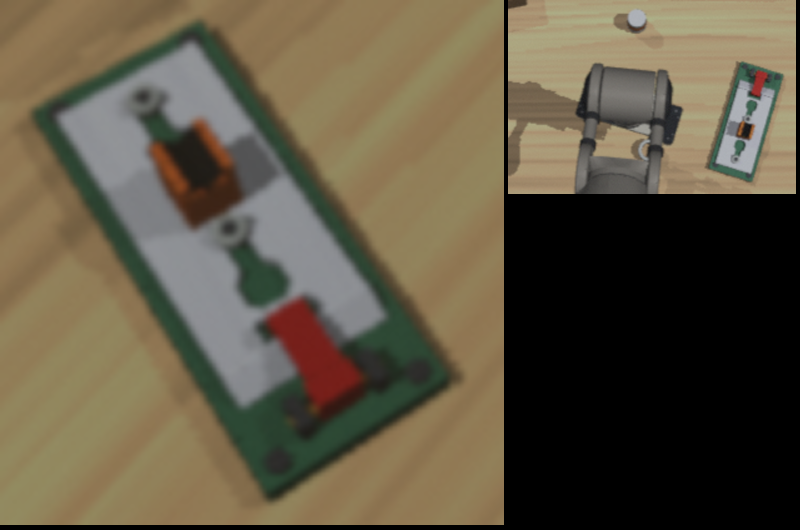

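Both screws sit at the closed slot ends, (147,97) and (232,228), and the hook is in the window. I'll compare the catch with its initial down position numerically before handing in.

Run:
```python
from plant import bot
import cv2,numpy as np
for n,sl in(("scene",np.s_[310:370,225:280]),("top",np.s_[228:265,405:435])):
    for im in(cv2.imread(f"pics/{n}0.png"),bot.capture(n)["color"][...,::-1]):
        w=np.clip(im[sl].astype(float)[...,2]-1.5*im[sl][...,1]-20,0,None)
        y,x=np.nonzero(w>20); print(n,w.sum(),(w>20).sum(),x.min(),x.max(),y.min(),y.max(),np.average(x),np.average(y))
print(bot.get_obs()['dq'].round(3))
```

```text
scene 11475.5 248 14 35 17 41 24.20967741935484 28.725806451612904
scene 11605.0 245 14 35 17 41 24.33469387755102 28.836734693877553
top 7520.0 140 10 21 9 28 15.32857142857143 18.007142857142856
top 8250.5 141 10 21 9 28 15.354609929078014 18.0
[-0.018 -0.004 -0.004  0.002  0.001  0.003]
```

The catch is back in its initial down position, so the hook has dropped in behind the bar.

shift_gripper --rows '[92,0,0,0,0,92,0,0,0,0]'

```text
time: 16.1
tool_pos: [496.8, 20.6, 344.4]
tcp_rot: [-3.142, -0.0, 2.828]
contact_force: [0.3, 0.0, 0.4]
grip_width: 92.1
finger_force: 0.0
```

```bash
python3 -c "
from plant import bot
print(bot.close_job())"
```

```text
the job is handed in; nothing more can be done
None
```

The cradle is fully home on the fixture with the catch down behind its nose bar, the gripper is open and clear, and I handed the job in at about 16 s; no verdict was returned.

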